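Make up two burn-test kits

TASK

Make up the two burn-test kits from the stock. Blue-edged tray: push the tall white crucible upright and fully home into its snug ring holder (twisting helps), and stand the tealight on the orange disc. Green-edged tray: stand the black loupe on the white disc and the red-capped jar on the black disc, everything upright, centred and let go; leave the yellow-capped jar where it stands.

Things in the scene. Friction and masses are not known exactly. Their poses are not given: they have to be found in the camera images.
- crucible_mid (a point): Tall white porcelain crucible, loose, upright: round, 44 mm diameter, 76 mm tall, 90 g, open top (wall 3 mm); its lowest 11 mm taper to a 34 mm foot. This point is on its axis, half-way up (38 mm above its underside); z is its axis, up. Grip the upper part, fingertips at most 40 mm below the rim, or they meet the holder before it is home.
- tealight_mid (a point): Tealight candle, loose, standing upright: aluminium shell with white top and a black wick (6 mm, look only), 38 mm diameter, 17 mm tall, 30 g. This point is on its axis, half-way up (8.5 mm above its underside); z is its axis, up.
- loupe_mid (a point): Stand loupe, loose, standing upright: clear skirt below, black upper half, 42 mm diameter, 42 mm tall, 60 g. This point is on its axis, half-way up (21 mm above its underside); z is its axis, up.
- jar_red_mid (a point): Small amber sample jar with a red cap, loose, standing upright: body 40 mm diameter, cap 42 mm diameter and 16 mm high, 58 mm tall in all, 80 g. This point is on its axis, half-way up (29 mm above its underside); z is its axis, up.
- jar_yellow_mid (a point): The same jar with a yellow cap. Not part of either kit: leave it where it stands. Point and axis as for the red-capped jar.
- holder: Aluminium ring holder fixed in the blue-edged tray: 70 mm outside diameter, 30 mm high; inside, four sprung black ribs (tops at 32 mm) leave a 40 mm circle and yield outwards. Origin: centre of its underside, z up; inner floor at 4 mm, so a home crucible's mid point is at 42 mm. Ribs touch it from about 18 mm before home; then push (about 8 N); turning to and fro eases it. It does not sink by itself.
- disc_orange: Orange disc fixed in the blue-edged tray, 64 mm diameter, 2 mm thick. Origin: centre of its underside, on the tray floor; top 2 mm above it. Both trays are fixed stainless, 150 by 220 mm, rim 15 mm high, floor 3 mm above the table, blue or green tape along both long rims. Each tray's two targets lie 100 mm apart, either side of its middle.
- disc_white: White disc fixed in the green-edged tray, 64 mm diameter, 2 mm thick. Origin: centre of its underside; its top is 2 mm above the origin.
- disc_black: Black disc fixed in the green-edged tray, 64 mm diameter, 2 mm thick. Origin: centre of its underside; its top is 2 mm above the origin.

How it is judged:
At the end, for the whole second after the job is handed in: Crucible upright in the holder, within 3 mm of the bottom and 6 mm of its axis; tealight on orange, loupe on white, red-capped jar on black disc, each upright, standing on the disc, within 15 mm of its centre; all at rest; yellow-capped jar within 20 mm of its start (horizontal distance between crucible_mid and holder below 0.006 m and z of crucible_mid in the frame of holder below 0.045 m and angle between crucible_mid's own z axis and vertical below 0.1 rad and linear speed of each of crucible, tealight, loupe, jar_red below 0.02 m/s and horizontal distance between tealight_mid and disc_orange below 0.015 m and z of tealight_mid in the frame of disc_orange between 0.0055 and 0.0155 m and angle between each of tealight_mid, loupe_mid, jar_red_mid's own z axis and vertical below 0.12 rad and horizontal distance between loupe_mid and disc_white below 0.015 m and z of loupe_mid in the frame of disc_white between 0.018 and 0.028 m and horizontal distance between jar_red_mid and disc_black below 0.015 m and z of jar_red_mid in the frame of disc_black between 0.026 and 0.036 m and distance of jar_yellow_mid from where it was at the start of the episode below 0.02 m); the robot touches nothing.
It fails at once if the yellow-capped jar was moved by more than 20 mm (distance of jar_yellow_mid from where it was at the start of the episode above 0.02 m).
It also fails if it takes over 115 s, if anything falls off the work surface, if the arm or the gripper's body presses on something with over 40 N, if the wrist force passes 120 N, or if a joint passes its speed limit or range.

ROBOT

A 6-joint arm with a two-finger parallel gripper is mounted at the origin on the work surface. World frame = base frame: x ahead of the robot, y to its left, z up, the work surface at z = 0. Lengths are in m, angles in rad, forces in N, time in s.
With the tool pointing down it reaches from about 0.25 to 0.725 m from the base axis. Payload 9.7 kg.
Tool frame: the origin (TCP) lies midway between the tips of the shut fingers; the grasp point (between the pads) lies 19 mm behind it; z points along the fingers, y is the direction in which the jaws open and shut (so a half turn about z gives the same grasp; the last joint's range is limited). The gripper opens to 85 mm and grips with 20 to 120 N. Pads are 22 mm wide; open, the fingers measure 114 mm over their backs; the gripper's body (76 mm by 85 mm) begins 54 mm behind the grasp point. The pads swing forward as they close: fully open they stand 13 mm farther back than shut.
Start: joints at [1.132, 0.087, 0.176, 1.66, 0, 1.571], TCP at [0.234, 0.498, 0.231] pointing down, gripper open.
Joint ranges: [-3.13, 3.13], [-0.85, 1.81], [-1.15, 1.24], [-2.2, 2.28], [-1.44, 1.52], [-3.14, 3.14]. Speed limits (rad/s): [2.22, 2.22, 2.57, 3.14, 3.14, 3.14].

INTERFACE

Orientations are given as a rotation vector (axis times angle).
In Python, from plant import robot, planner, imaging, order gives the robot as it stands. Calls block until the motion is done:
- robot.reach(position, orientation): joint-space move of the TCP to a pose.
- robot.move_l(position, attitude=None, feed=0.15): straight line of the TCP; attitude=None keeps the orientation; feed is the mean speed in m/s.
- robot.set_joints(angles): joint-space move.
- robot.let_go() and robot.clamp(squeeze=None): open the fingers fully, or close them until they stop; squeeze is the grip in N (None keeps the last).
- robot.hold(seconds).
- planner.inverse_kinematics(position, orientation): joint angles nearest the present ones, or None.
- robot.get_obs(): the state.
- imaging.snapshot(name): name is "side" or "top"; returns the picture (480x640x3 uint8, red, green, blue); there is no depth.
- imaging.get_calibration(name): a dict with "K" (3x3 intrinsics, pixels), "R" (3x3) and "t" (3): a world point X has camera coordinates R X + t. Camera axes: x right, y down, z forward; pixel columns grow to the right and rows downward; lengths in m; the calibration is good to about 2 mm. A picture is of the moment at which its call begins. get_calibration takes no time and is no camera call.
A pose or a line that the arm cannot do raises robot.PlanningError and nothing moves.
- order.sign_off(): hands the job in, once; it reports no verdict.
The state is a dict: "t": time; "qpos": joint angles; "dq": joint speeds; "effort": joint torques, N m; "ee_pos": TCP position; "orientation": TCP orientation; "ft_force": force on the tool from outside, world axes, zero at the start; "wrist_torque": the same for the moment, N m; "gripper_width": finger opening in m.
Only numpy, scipy, OpenCV 4.12 (cv2) and the standard library are available. Lean on these libraries where they do the work, as an engineer would, in place of code of your own. Each camera call takes 0.05 s, during which the arm holds its last target.

## Working session

There is one attempt and no reset: what is moved stays moved. The work goes in short steps, each a Python script; the robot and the scene stay as the last script left them, time stands still between calls to the robot, and variables do not carry over. Pictures are saved under pics/ and viewed, and the job is handed in when it is done.

```bash
ls; mkdir -p pics; python3 - <<'E'
from plant import robot, planner, imaging, order
import cv2,numpy as np
for n in("top","side"):
    im=imaging.snapshot(n); cv2.imwrite(f"pics/{n}0.png",im[:,:,::-1])
    c=imaging.get_calibration(n); print(n,c)
o=robot.get_obs();print(o)
E
```

```text
pics
top {'K': array([[545.74020005,   0.        , 316.88486449],
       [  0.        , 545.74020005, 245.66204289],
       [  0.        ,   0.        ,   1.        ]]), 'R': array([[ 0.00803238, -0.99962162, -0.02630765],
       [-0.99685153, -0.00592922, -0.07906875],
       [ 0.07888285,  0.02685993, -0.99652197]]), 't': array([0.0106905 , 0.53225492, 0.88842548])}
side {'K': array([[455.34646659,   0.        , 325.07261976],
       [  0.        , 455.34646659, 241.24848832],
       [  0.        ,   0.        ,   1.        ]]), 'R': array([[ 0.83565242, -0.54925543,  0.00187103],
       [-0.35330895, -0.54013597, -0.76382322],
       [ 0.42054466,  0.63762968, -0.6454228 ]]), 't': array([-0.44640187,  0.23101155,  0.53445792])}
{'t': 0.1, 'qpos': array([1.13195596e+00, 8.74291250e-02, 1.75195212e-01, 1.65978803e+00,
       6.55478566e-06, 1.57080245e+00]), 'dq': array([-0.00038924, -0.00201427,  0.00340359,  0.00097809, -0.00045388,
        0.00012911]), 'effort': array([-3.78389068e-04, -5.21562481e+01,  4.65654051e+01,  1.59463071e-02,
       -9.41582130e-06,  1.28407723e-05]), 'ee_pos': array([0.23360067, 0.49769988, 0.23063142]), 'orientation': array([-6.83760629e-01, -3.06600000e+00,  1.87663489e-03]), 'ft_force': array([-0.41860628, -0.07117049, -1.20062399]), 'wrist_torque': array([0.00633485, 0.03943293, 0.03851866]), 'gripper_width': 0.08521878325702152}
```

View pics/top0.png

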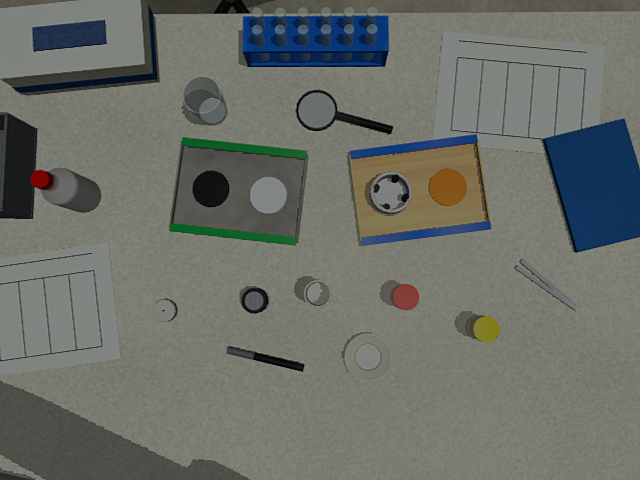

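View pics/side0.png

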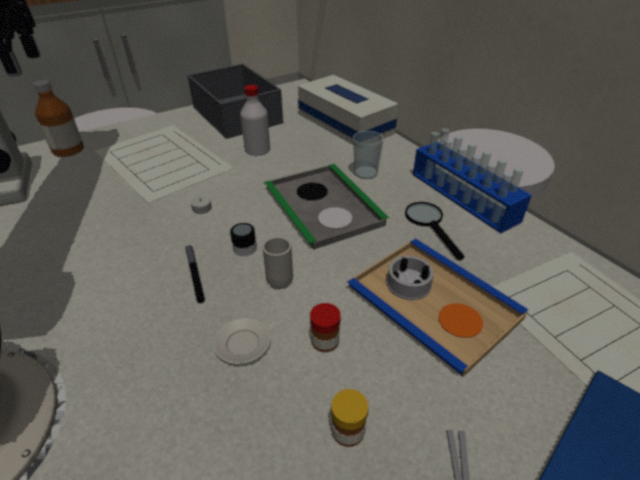

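The top view shows the tealight at about (165,310), loupe (255,300), crucible (316,293), red jar (406,297) and yellow jar (486,329). The targets are black (211,189), white (268,195), holder (390,193) and orange (448,187). Next I'll enlarge these.

```bash
python3 - <<'E'
import cv2
im=cv2.imread("pics/top0.png")
def crop(x0,y0,w,h,s,n):
    c=cv2.resize(im[y0:y0+h,x0:x0+w],None,fx=s,fy=s,interpolation=cv2.INTER_CUBIC)
    for i in range(0,w,10):
        cv2.line(c,(i*s,0),(i*s,6 if i%50 else 14),(0,0,255),1); 
        if i%20==0: cv2.putText(c,str(x0+i),(i*s,24),0,.35,(0,0,255),1)
    for i in range(0,h,10):
        cv2.line(c,(0,i*s),(6,i*s),(0,0,255),1); cv2.putText(c,str(y0+i),(8,i*s+4),0,.35,(0,0,255),1)
    cv2.imwrite(n,c)
crop(140,270,200,60,4,"pics/c1.png")
crop(340,270,180,80,4,"pics/c2.png")
crop(165,130,150,120,5,"pics/c3.png")
crop(345,130,150,120,5,"pics/c4.png")
E
```

```text
(no output)
```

View pics/c1.png

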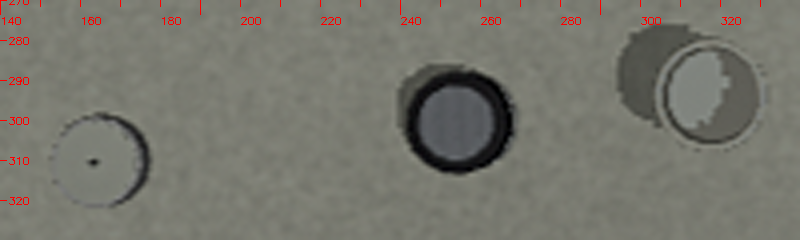

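View pics/c2.png

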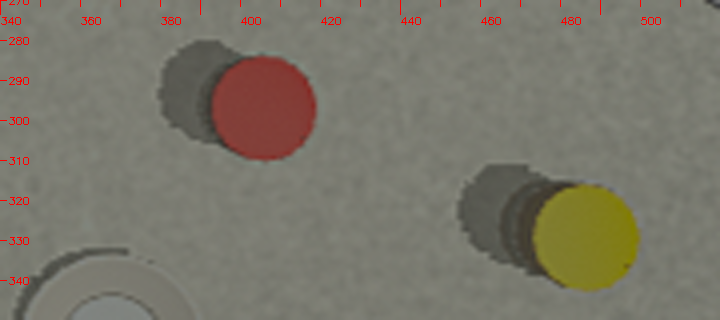

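View pics/c3.png

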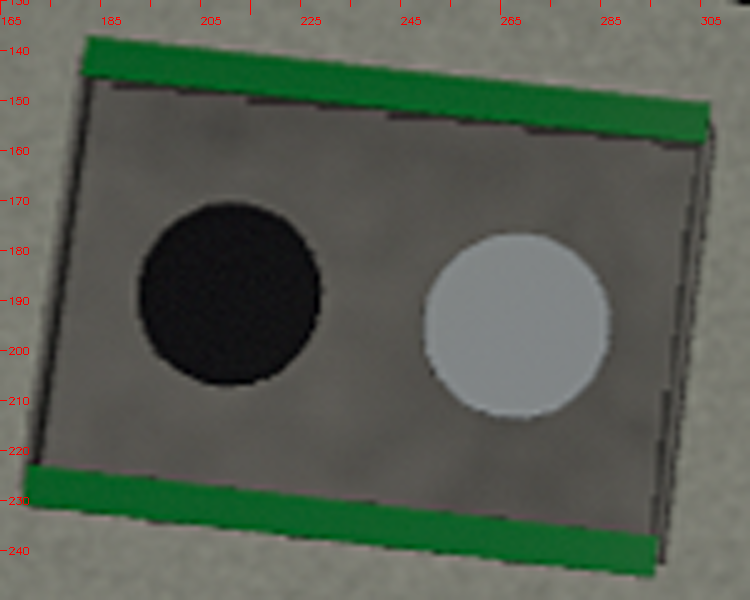

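View pics/c4.png

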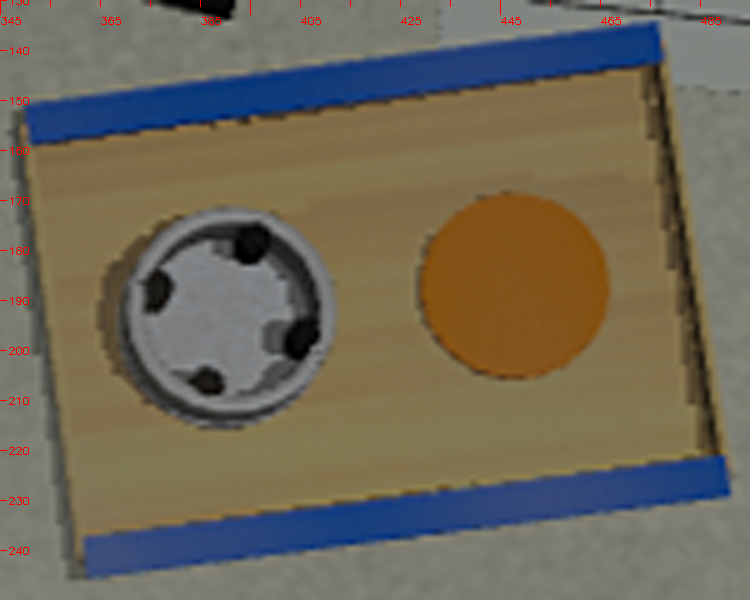

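```bash
cat > loc.py <<'E'
import numpy as np,cv2
from plant import robot, planner, imaging, order
CAL={n:imaging.get_calibration(n) for n in("top","side")}
def ray(n,uv,z):
    c=CAL[n];C=-c["R"].T@c["t"];d=c["R"].T@np.linalg.inv(c["K"])@[uv[0],uv[1],1]
    return C+d*(z-C[2])/d[2]
def proj(n,P):
    c=CAL[n];return cv2.projectPoints(np.array(P,float).reshape(-1,3),cv2.Rodrigues(c["R"])[0],c["t"],c["K"],None)[0][:,0]
def circ(x,y,z,r,m=72):
    a=np.linspace(0,2*np.pi,m);return np.c_[x+r*np.cos(a),y+r*np.sin(a),0*a+z]
def fit(n,uv,z,r):  # uv of centre of imaged circle bbox
    from scipy.optimize import least_squares
    def f(p):
        q=proj(n,circ(p[0],p[1],z,r));return (q.max(0)+q.min(0))/2-uv
    return least_squares(f,ray(n,uv,z)[:2]).x
OBJ={ # uv, z top, r top, z base, r base
'tea':((164.6,310),.017,.019,0,.019),'loupe':((253.9,300.5),.042,.021,0,.021),
'cru':((317.4,293.5),.076,.022,0,.017),'red':((406,297),.058,.021,0,.020),
'yel':((486.4,329.4),.058,.021,0,.020),'black':((210.9,188.8),.005,.032,.005,.032),
'white':((268.4,195.1),.005,.032,.005,.032),'holder':((390.5,192.4),.033,.035,.003,.035),
'orange':((447.7,187.1),.005,.032,.005,.032)}
E
python3 - <<'E'
from loc import *
P={}
ims={n:cv2.imread(f"pics/{n}0.png") for n in CAL}
s={n:cv2.resize(ims[n],None,fx=4,fy=4,interpolation=cv2.INTER_CUBIC) for n in ims}
for k,(uv,z,r,zb,rb) in OBJ.items():
    x,y=fit("top",uv,z,r);P[k]=(x,y);q=proj("top",circ(x,y,z,r));print(k,round(x,4),round(y,4),np.hypot(x,y).round(3),'size px',(q.max(0)-q.min(0)).round(1))
    for n in s:
        for zz,rr in((z,r),(zb,rb)):
            cv2.polylines(s[n],[np.int32((proj(n,circ(x,y,zz,rr))+.5)*4)],True,(0,0,255) if zz==z else (255,255,0),1)
for a,b in(('black','white'),('holder','orange')):print(a,b,np.hypot(*np.subtract(P[a],P[b])))
cv2.imwrite("pics/s1.png",s["side"][170*4:170*4+600,190*4:190*4+800]) 
cv2.imwrite("pics/s2.png",s["side"][230*4:230*4+600,300*4:300*4+800]) 
cv2.imwrite("pics/t1.png",cv2.resize(s["top"][130*4:350*4,140*4:510*4],None,fx=.54,fy=.54,interpolation=cv2.INTER_AREA)) 
E
```

```text
tea 0.4232 0.2683 0.501 size px [22.6 22.9]
loupe 0.4408 0.1152 0.456 size px [25.8 26. ]
cru 0.4532 0.0115 0.453 size px [28.3 28.4]
red 0.4487 -0.1281 0.467 size px [26.7 26.7]
yel 0.3992 -0.2534 0.473 size px [27. 27.]
black 0.6305 0.198 0.661 size px [37.  36.8]
white 0.6199 0.0987 0.628 size px [37.2 37. ]
holder 0.6203 -0.1068 0.629 size px [42.5 41.9]
orange 0.6347 -0.2068 0.668 size px [37.9 37.2]
black white 0.09987389298169765
holder orange 0.10103618350173268
```

View pics/s1.png

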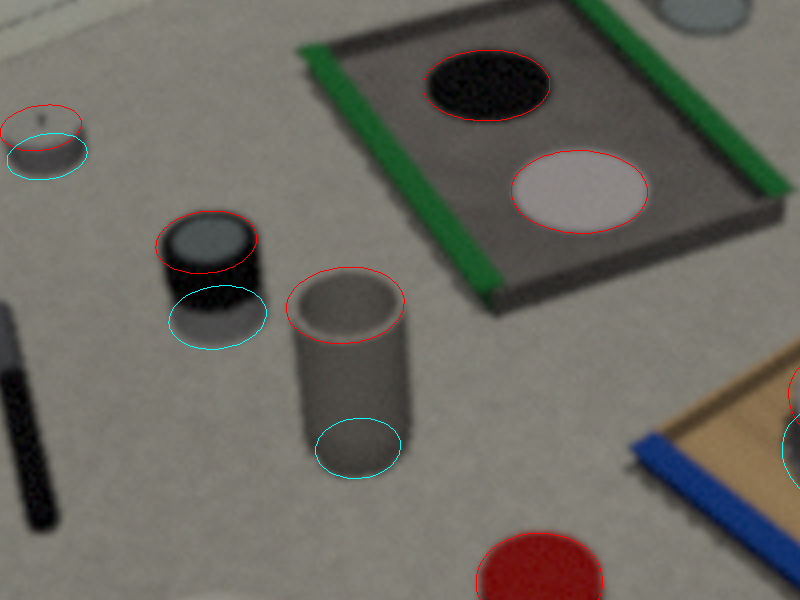

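View pics/s2.png

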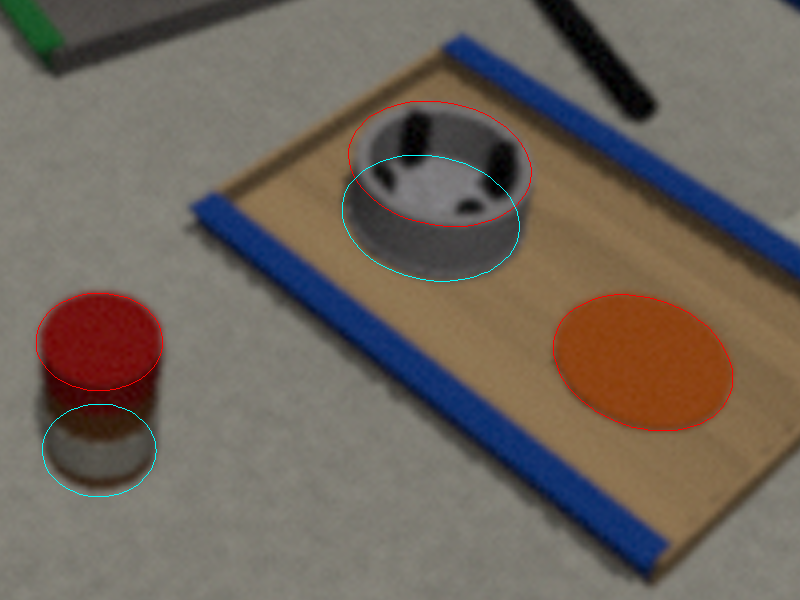

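View pics/t1.png

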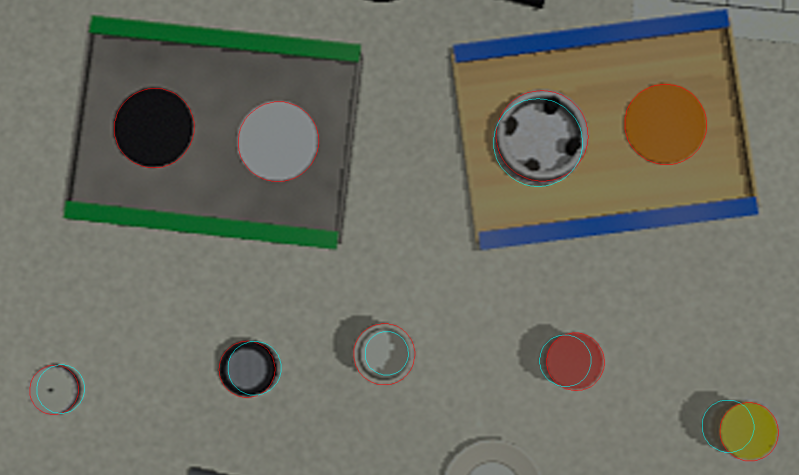

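```bash
python3 - <<'E'
from loc import *
im=cv2.imread("pics/top0.png");S=10
rows=[]
def tile(k,w=26):
    uv,z,r,zb,rb=OBJ[k];x0,y0=int(uv[0])-20,int(uv[1])-20
    c=cv2.resize(im[y0:y0+40,x0:x0+40],None,fx=6.5,fy=6.5,interpolation=cv2.INTER_CUBIC)
    x,y=fit("top",uv,z,r)
    for zz,rr,cc in((z,r,(0,0,255)),(zb,rb,(255,255,0))):
        cv2.polylines(c,[np.int32((proj("top",circ(x,y,zz,rr))-[x0,y0]+.5)*6.5)],True,cc,1)
    return c
cv2.imwrite("pics/z.png",np.vstack([np.hstack([tile(k) for k in('tea','loupe','cru')]),np.hstack([tile(k) for k in('red','yel','holder')])]))
E
```

```text
(no output)
```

View pics/z.png

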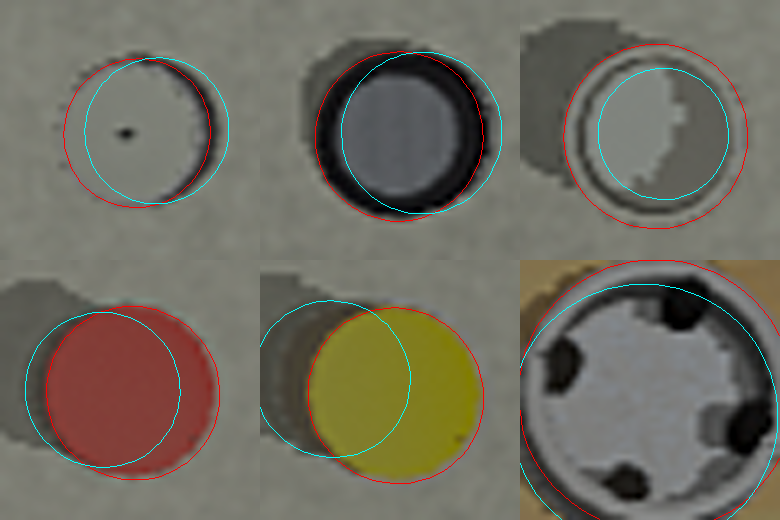

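The disc outlines agree in both views, and the crucible and holder agree to about 1–2 mm, so I'm applying those small corrections. The crucible goes first.

```bash
cat > mv.py <<'E'
from loc import *
from scipy.spatial.transform import Rotation as Rn
POS={'tea':(.4232,.2680),'loupe':(.4412,.1150),'cru':(.4540,.0110),'red':(.4487,-.1281),'yel':(.3992,-.2534),
'black':(.6305,.198),'white':(.6199,.0987),'holder':(.6212,-.1068),'orange':(.6347,-.2068)}
def ori(phi):
    y=np.array([np.cos(phi),np.sin(phi),0]);z=np.array([0,0,-1.]);return Rn.from_matrix(np.c_[np.cross(y,z),y,z]).as_rotvec()
def st(s=''):
    o=robot.get_obs();print(s,'t',round(o['t'],2),'ee',o['ee_pos'].round(4),'F',o['ft_force'].round(1),'w',round(o['gripper_width'],4),'q6',o['qpos'][5].round(2));return o
def snap(n,f,box=None,s=1):
    im=imaging.snapshot(n)[:,:,::-1]
    if box:
        x,y,w,h=box;im=im[y:y+h,x:x+w]
    cv2.imwrite(f"pics/{f}.png",cv2.resize(im,None,fx=s,fy=s,interpolation=cv2.INTER_CUBIC))
def rad(p):return np.arctan2(p[1],p[0])
E
python3 - <<'E'
from mv import *
p=POS['cru'];o=ori(rad(p))
robot.reach([*p,.17],o);st('above')
robot.move_l([*p,.041],feed=.12);st('down')
robot.clamp(60);st('grip')
robot.move_l([*p,.16],feed=.15);st('up')
h=POS['holder'];robot.reach([*h,.13],ori(rad(h)));st('over holder')
snap("top","h_top",(300,100,200,150),4);snap("side","h_side",(300,150,200,150),4)
E
```

```text
above t 2.04 ee [0.4541 0.0116 0.1701] F [ 0.2 -0.7  0.3] w 0.0854 q6 1.57
down t 3.27 ee [0.4545 0.011  0.0418] F [-0.3  0.4  0.5] w 0.0855 q6 1.57
grip t 3.74 ee [0.4544 0.011  0.0416] F [-0.6 -1.4  6. ] w 0.042 q6 1.57
up t 4.68 ee [0.4536 0.011  0.1589] F [-0.2  1.1 -1. ] w 0.0421 q6 1.57
over holder t 5.53 ee [ 0.6204 -0.1062  0.1297] F [ 0.4  0.5 -1.1] w 0.0426 q6 1.57
```

View pics/h_side.png

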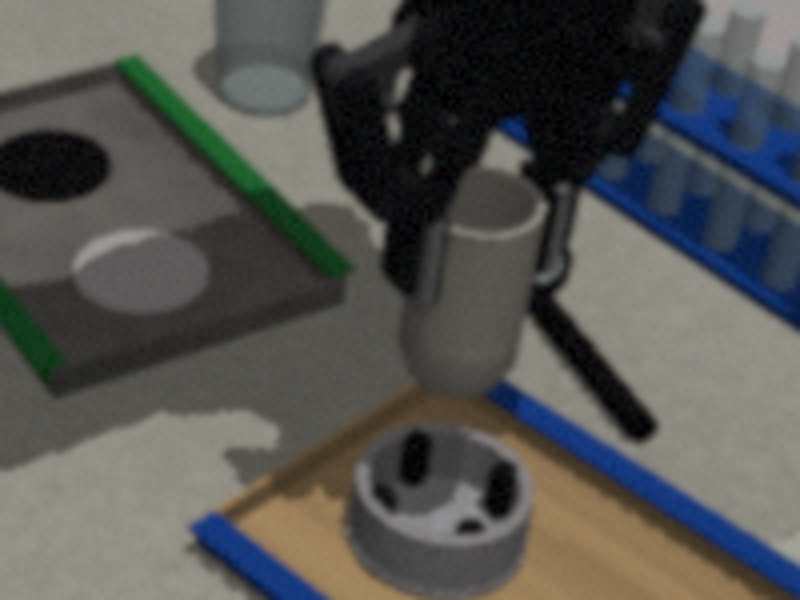

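View pics/h_top.png

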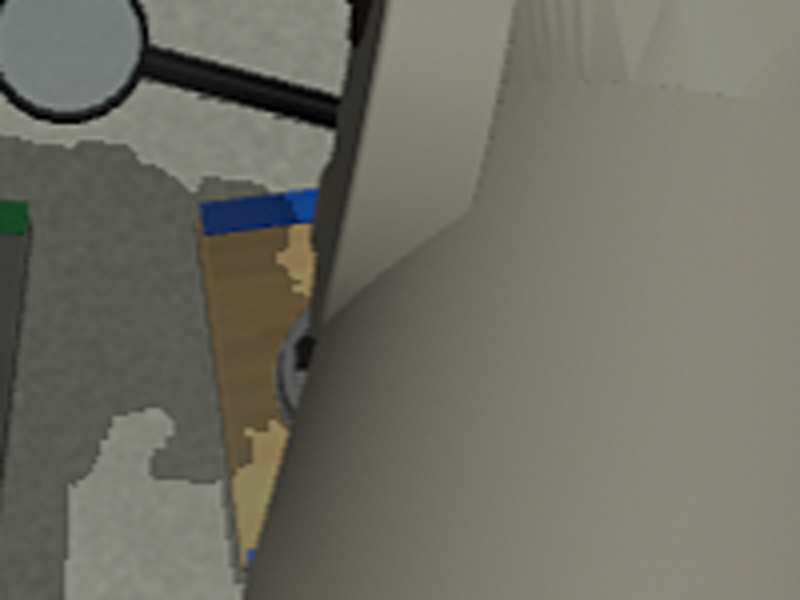

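The side view shows the crucible held but apparently leaning: rim centre at about (422,201) and foot at (413,245) in full-image pixels. I'll compare with the upright prediction.

```bash
python3 - <<'E'
from mv import *
im=cv2.imread("pics/h_side.png")
x,y,zt=robot.get_obs()['ee_pos']
b=zt-.0416
for z,r,c in((b+.076,.022,(0,0,255)),(b+.011,.022,(0,255,0)),(b,.017,(255,255,0))):
    cv2.polylines(im,[np.int32((proj("side",circ(x,y,z,r))-[300,150]+.5)*4)],True,c,1)
cv2.imwrite("pics/h_ov.png",im); st()
E
```

```text
t 5.62 ee [ 0.6206 -0.1058  0.1309] F [ 0.7 -1.5  0.2] w 0.0422 q6 1.57
```

View pics/h_ov.png

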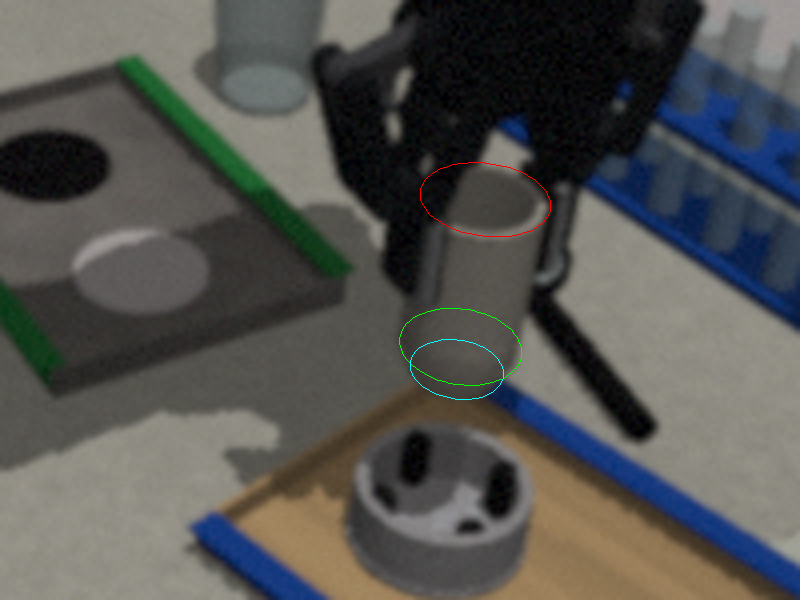

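The lean is only perspective, since the upright prediction fits within about 1 px. Inserting now with twisting.

```bash
python3 - <<'E'
from mv import *
h=POS['holder'];p=rad(h)
robot.move_l([*h,.072],attitude=ori(p),feed=.08);robot.hold(.2);st('pre')
z=.072;s=1
while z>.0465:
    z-=.003;s=-s
    robot.move_l([*h,z],attitude=ori(p+s*.12),feed=.03)
    o=st('z %.3f'%z)
    if o['ft_force'][2]>45:break
robot.hold(.3);st('end')
snap("side","i_side",(300,120,200,150),4)
E
```

```text
pre t 6.7 ee [ 0.6214 -0.1068  0.0726] F [-0.2 -0.7 -1.1] w 0.0427 q6 1.57
z 0.069 t 6.97 ee [ 0.6212 -0.1068  0.0691] F [ 0.5  0.3 -0.6] w 0.042 q6 1.69
z 0.066 t 7.36 ee [ 0.6216 -0.1071  0.0664] F [ 1.9 -1.9 -0.7] w 0.0423 q6 1.45
z 0.063 t 7.75 ee [ 0.6214 -0.1071  0.0633] F [ 1.4 -2.4 -1. ] w 0.0422 q6 1.69
z 0.060 t 8.14 ee [ 0.6213 -0.1068  0.0599] F [ 3.1 -1.4 -3. ] w 0.0422 q6 1.45
z 0.057 t 8.53 ee [ 0.6214 -0.1066  0.0573] F [ 2.6 -0.6  0.3] w 0.042 q6 1.69
z 0.054 t 8.93 ee [ 0.6214 -0.1071  0.0538] F [ 4.1 -2.7 -2.2] w 0.042 q6 1.45
z 0.051 t 9.32 ee [ 0.6212 -0.1068  0.0514] F [ 2.9 -1.8  2.7] w 0.0422 q6 1.69
z 0.048 t 9.71 ee [ 0.6215 -0.1071  0.0487] F [ 1.9 -2.7  5.3] w 0.042 q6 1.45
z 0.045 t 10.1 ee [ 0.6223 -0.1073  0.0486] F [-2.8 -2.  23.4] w 0.0424 q6 1.69
end t 10.4 ee [ 0.6224 -0.1073  0.0486] F [-2.5 -2.1 22.1] w 0.042 q6 1.69
```

View pics/i_side.png

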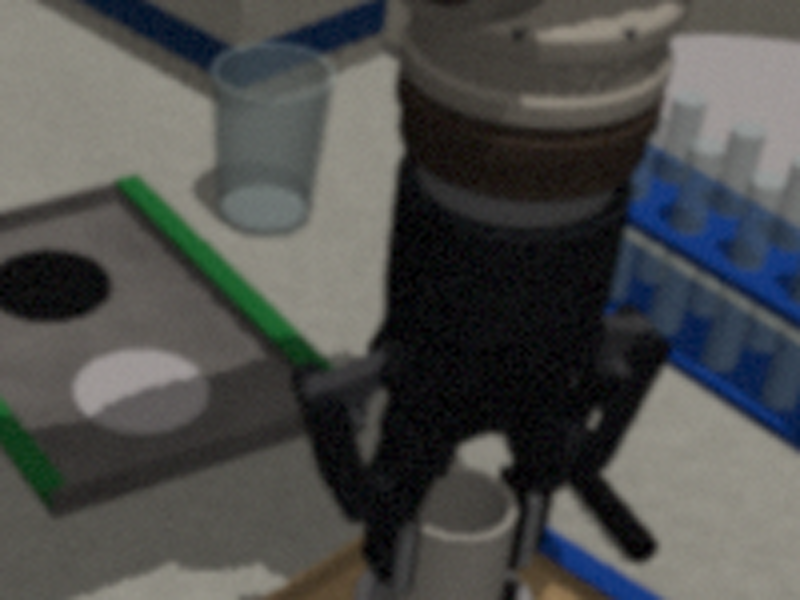

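A hard stop at TCP z = 0.0486 is where home should be (0.048). Releasing it and going to the tealight, with a check of the seat on the way.

```bash
python3 - <<'E'
from mv import *
h=POS['holder']
robot.move_l([*h,.048],attitude=ori(rad(h)),feed=.05)
robot.let_go();st('open')
robot.move_l([*h,.17],feed=.15)
p=POS['tea'];robot.reach([*p,.12],ori(rad(p)));st('above tea')
im=imaging.snapshot("side")[120:320,300:500,::-1];c=cv2.resize(im,None,fx=3,fy=3,interpolation=cv2.INTER_CUBIC)
im2=imaging.snapshot("top")[120:320,290:490,::-1];c2=cv2.resize(im2,None,fx=3,fy=3,interpolation=cv2.INTER_CUBIC)
for n,cc,x0 in(("side",c,300),("top",c2,290)):
    for z,r,k in((.083,.022,(0,0,255)),(.033,.035,(255,255,0))):
        cv2.polylines(cc,[np.int32((proj(n,circ(*h,z,r))-[x0,120]+.5)*3)],True,k,1)
cv2.imwrite("pics/j.png",np.hstack([c,c2])[:, :]);cv2.imwrite("pics/j1.png",c);cv2.imwrite("pics/j2.png",c2)
E
```

```text
open t 11.22 ee [ 0.621  -0.1067  0.0477] F [0.1 0.2 0.1] w 0.0852 q6 1.57
above tea t 13.76 ee [0.4239 0.2675 0.1201] F [0.8 0.2 0.2] w 0.0855 q6 1.57
```

View pics/j1.png

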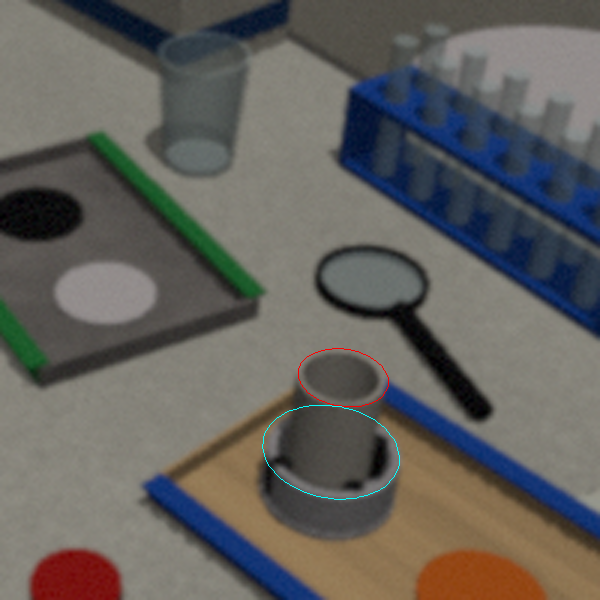

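View pics/j2.png

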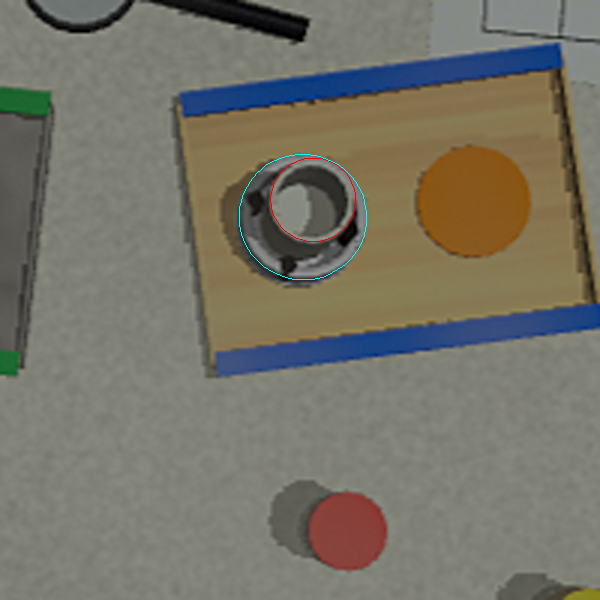

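The crucible is seated: in both views its rim falls on the outline predicted for home. Now the tealight.

```bash
cat >> mv.py <<'E'
def pick(k,z,sq,up=.15,travel=.12):
    p=POS[k];o=ori(rad(p));robot.reach([*p,travel],o);robot.move_l([*p,z],attitude=o,feed=.12);st('at '+k);robot.clamp(sq);st('grip');robot.move_l([*p,up],feed=.15);st('lift')
def place(k,z,up=.15,off=(0,0)):
    p=np.add(POS[k],off);o=ori(rad(p));robot.reach([*p,up],o);robot.move_l([*p,z+.015],attitude=o,feed=.12);robot.move_l([*p,z],feed=.03);robot.hold(.2);st('place');robot.let_go();st('open');robot.move_l([*p,up],feed=.12)
E
python3 - <<'E'
from mv import *
pick('tea',.0015,30)
robot.hold(.2);snap("side","k",(150,100,200,150),4)
E
```

```text
at tea t 15.24 ee [0.4237 0.2683 0.0023] F [-0.5 -0.  -0.6] w 0.0851 q6 1.57
grip t 15.75 ee [0.4234 0.2681 0.002 ] F [-2.1 -1.6  6.5] w 0.0367 q6 1.57
lift t 16.89 ee [0.4228 0.2678 0.149 ] F [ 0.   0.8 -0. ] w 0.0364 q6 1.57
```

View pics/k.png

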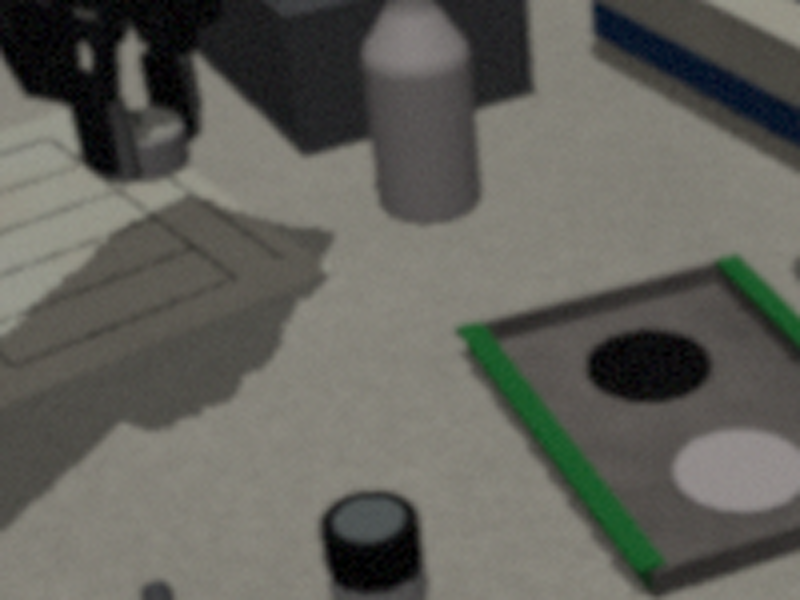

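The tealight is held level between the pads, at about (187,138). Placing it, then picking the loupe.

```bash
python3 - <<'E'
from mv import *
place('orange',.007)
pick('loupe',.012,35)
snap("side","l1",(150,100,400,300),2);snap("top","l2",(140,120,380,240),2)
E
```

```text
place t 21.09 ee [ 0.6345 -0.2067  0.0071] F [-3.7  1.   4.9] w 0.0366 q6 1.57
open t 21.63 ee [ 0.6347 -0.2068  0.0069] F [-0.3  0.3 -0.4] w 0.0856 q6 1.57
at loupe t 25.43 ee [0.4417 0.1151 0.0127] F [ 0.6  1.1 -0.6] w 0.0857 q6 1.57
grip t 25.92 ee [0.4415 0.1151 0.0126] F [-1.   0.4  4.9] w 0.0412 q6 1.57
lift t 26.98 ee [0.4408 0.1149 0.149 ] F [ 0.3 -0.1 -0.9] w 0.0411 q6 1.57
```

View pics/l1.png

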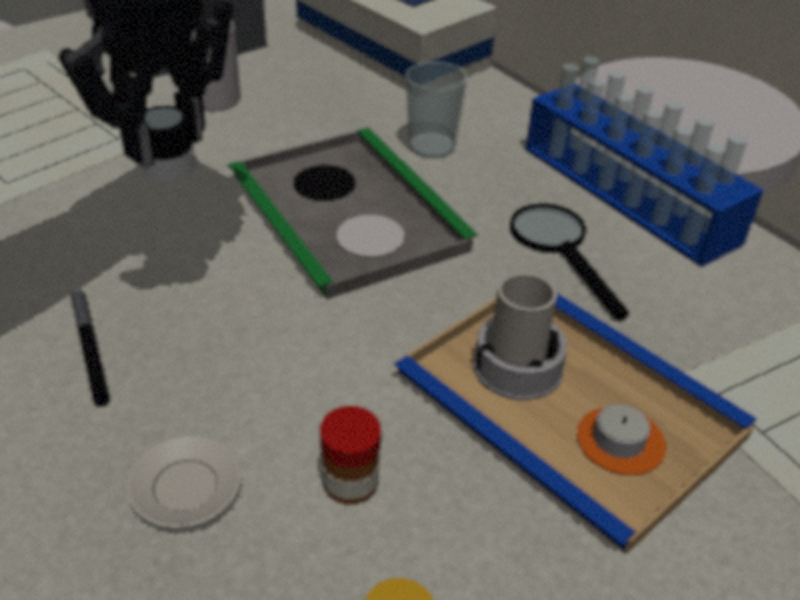

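View pics/l2.png

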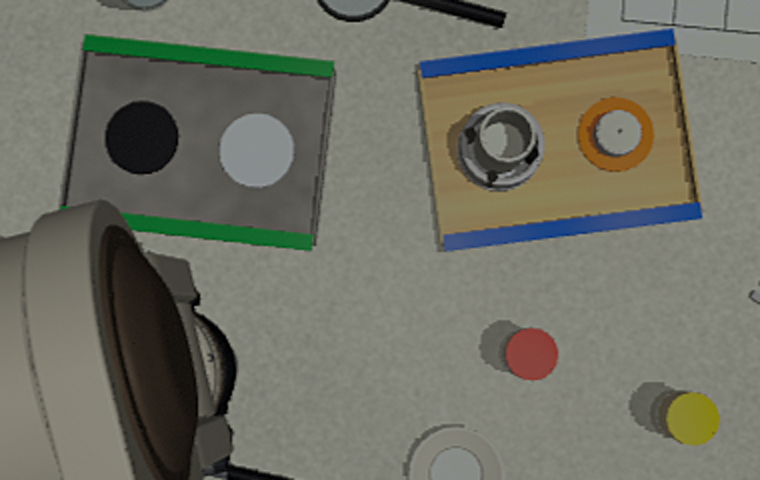

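The tealight is centred on the orange disc (top view about (449,187)) and the loupe is held upright. Placing the loupe, then the red jar.

```bash
python3 - <<'E'
from mv import *
place('white',.0175)
pick('red',.032,35,up=.18,travel=.15)
place('black',.0375,up=.18)
robot.set_joints([1.132,.087,.176,1.66,0,1.571]);robot.hold(.3);st()
a=imaging.snapshot("side")[:,:,::-1].copy();b=imaging.snapshot("top")[:,:,::-1].copy()
cv2.imwrite("pics/f_s.png",a)
bb=cv2.resize(b[120:360,140:520],None,fx=2,fy=2,interpolation=cv2.INTER_CUBIC)
ref={'orange':(.022,.019),'white':(.047,.021),'black':(.063,.021),'holder':(.083,.022)}
for k,(z,r) in ref.items(): cv2.polylines(bb,[np.int32((proj("top",circ(*POS[k],z,r))-[140,120]+.5)*2)],True,(255,0,255),1)
cv2.polylines(bb,[np.int32((proj("top",circ(*POS['yel'],.058,.021))-[140,120]+.5)*2)],True,(255,0,255),1)
cv2.imwrite("pics/f_t.png",bb)
E
```

```text
place t 29.81 ee [0.6197 0.0987 0.0176] F [-3.4 -0.7  5.4] w 0.0407 q6 1.57
open t 30.32 ee [0.6199 0.0987 0.0174] F [-0.2 -0.8  1. ] w 0.0859 q6 1.57
at red t 33.81 ee [ 0.4492 -0.1282  0.0328] F [0.3 0.  0.5] w 0.0854 q6 1.57
grip t 34.29 ee [ 0.449  -0.1282  0.0325] F [-0.6 -0.4  4.7] w 0.041 q6 1.57
lift t 35.42 ee [ 0.4483 -0.128   0.179 ] F [ 0.2 -0.8 -0.2] w 0.0407 q6 1.57
place t 38.88 ee [0.6304 0.198  0.0375] F [-1.9 -0.3  3.3] w 0.0403 q6 1.57
open t 39.39 ee [0.6305 0.198  0.0374] F [0.3 0.5 0.4] w 0.0852 q6 1.57
 t 42.85 ee [0.2341 0.4977 0.2312] F [-0.1 -1.3  0.2] w 0.0856 q6 1.57
```

View pics/f_s.png

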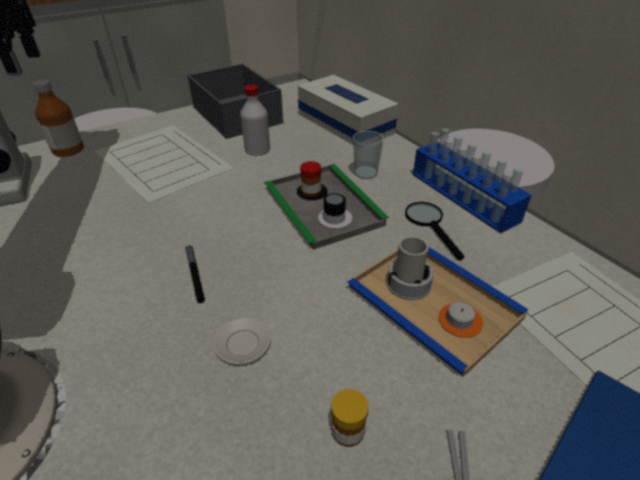

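View pics/f_t.png

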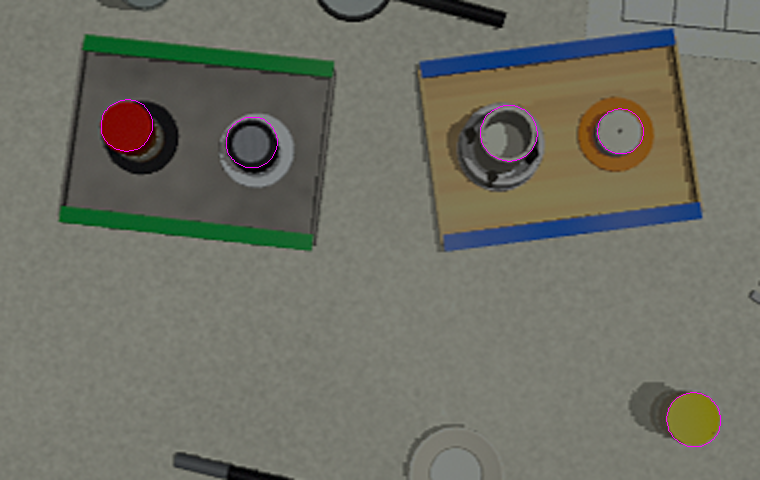

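The top view shows all four items matching the upright, centred outlines (red jar (204,183), loupe (266,191), crucible (394,186), tealight (450,186)). The yellow jar hasn't moved from (486,329). Signing off.

```bash
python3 - <<'E'
from mv import *
order.sign_off();st()
E
```

```text
the job is handed in; nothing more can be done
the job is handed in; nothing more can be done
```

Both kits are made up and the job was handed in at about 43 s, well inside the 115 s limit; no verdict is reported.

- **Crucible:** I pushed it into the ring holder while twisting to and fro. It hit a hard stop (23 N) at TCP z = 0.0486, about where home was expected (0.048). In the pictures its rim sits on the outline predicted for home.
- **Tealight, loupe and red-capped jar:** they stand on the orange, white and black discs. In the final top view each matches its upright, centred outline to within about 1 px (1.5 mm).
- **Yellow-capped jar:** it has not moved, and the robot ended open and clear of everything.

**Disagreement:** at the start the two cameras differed by 1–2 mm on the crucible, loupe and holder. I shifted those positions by up to about 1 mm, and no check failed afterwards.

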